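Close the tilted sample case and press its lid home

TASK

The sample case on the sloping stand is open and its blue lid lies on the bench. Put the lid into the mouth of the case, handle outward, and then press it down on its seals until both ends are fully home and it sits flush all round; leave it there. Use only the lid to push the seals down, and do not disturb the bottles or the weighing dish.

Things in the scene. Friction and masses are not known exactly. Their poses are not given: they have to be found in the camera images.
- case_mouth (a point): Centre of the mouth of the white open case, in its rim plane, 120 mm above the bench. z points straight out of the mouth, tilted 30 degrees from vertical, leaning away from the robot; x runs up the slope to the higher edge, which is the one nearer the robot; y is level, along the long side. Outside 122 (x) x 162 (y) x 52 mm deep, walls 6 mm; mouth 110 x 150 mm inside: 5 mm play all round the lid.
- seal_left (a joint): Black rubber seal strip, 104 (x) x 20 (y) mm, in the mouth at y = +63 mm of case_mouth; carries that end of the lid. Value: m pushed in (along -z); 0 to 0.002 at the start, 0.007 fully home. Its top is 7 mm below the rim at 0, 14 mm at 0.007. Friction of about 8 N (a little more if pushed fast); it stays where left, the lid's weight alone does not move it.
- seal_right (a joint): The same kind of strip at the other end, y = -63 mm of case_mouth, with its own 8 N of friction; the same meaning of the value.
- lid_center (a point): Loose blue lid, 0.15 to 0.3 kg: plate 100 (x) x 140 (y) x 14 mm; upright bar handle on its middle, 16 (x) x 56 (y) x 42 mm high; 56 mm in all. This point is 28 mm above its flat underside, in the handle; z points out of the handle's top. Starts flat on the bench, handle up. Same after a half turn. In the case: plate 5 to 7 mm proud at first, home when flush with the rim.
- stand: Steel sloping stand, fixed to the bench, that carries the case (also fixed to it). Base plate 145 x 150 mm; origin on the bench straight below the centre of the case's mouth; z up.
- dark_bottle: Bystander: dark grey bottle, 72 mm across, 150 mm tall, green cap; origin at the centre of its underside.
- small_bottle: Bystander: small white bottle, 56 mm across, 110 mm tall, red cap; origin at the centre of its underside.
- white_bottle: Bystander: large white bottle, 72 mm across, 130 mm tall, blue cap; origin at the centre of its underside.
- weigh_dish: Bystander: white square open weighing dish, 70 x 70 x 14 mm; origin at the centre of its underside.
Not all that is in view belongs to the job. Leave any pink look-alike of the stand alone.

How it is judged:
By the outcome, as a careful person would: the job done as asked, in the order asked, and still so for the second after the job is handed in, with the robot touching nothing.
It also fails if it takes over 58 s, if anything falls off the work surface, if the arm or the gripper's body presses on something with over 40 N, if the wrist force passes 120 N, or if a joint passes its speed limit or range.

ROBOT

A 6-joint arm with a two-finger parallel gripper is mounted at the origin on the work surface. World frame = base frame: x ahead of the robot, y to its left, z up, the work surface at z = 0. Lengths are in m, angles in degrees, forces in N, time in s.
With the tool pointing down it reaches from about 0.4 to 0.825 m from the base axis. Payload 7 kg.
Tool frame: the origin (TCP) lies where the fingers leave the gripper's body, on its centre line; the fingertips stand 66 mm ahead of it and the grasp point (between the pads) lies 47 mm ahead of it; z points along the fingers, y is the direction in which the jaws open and shut (so a half turn about z gives the same grasp; the last joint's range is limited). The gripper opens to 88 mm and grips with 3 to 60 N. Pads are 19 mm wide; open, the fingers measure 130 mm over their backs; the gripper's body (78 mm by 193 mm) begins 47 mm behind the grasp point.
Start: joints at [-51.389, 20.546, 0.682, 0, -70.136, -16.507], TCP at [0.254, -0.625, 0.292] pointing down, gripper open.
Joint ranges: [-176.03, 176.03], [-82.01, 121.73], [-58.28, 71.71], [-173.87, 95.51], [-174.79, -0.11], [-173.66, 173.66]. Speed limits (degrees/s): [136.94, 136.94, 172.46, 180, 180, 180].

INTERFACE

Orientations are given as [roll, pitch, yaw] about the fixed x, y, z axes, in that order (R = Rz(yaw) Ry(pitch) Rx(roll)).
In Python, from plant import get_obs, snapshot, close_job gives the robot as it stands.
- The arm moves only by the tool play_rows, never from a script. Its argument "series" is a list of rows, each a list of 5 numbers: the opening in per cent of the stroke, from 0 (shut) to 100 (fully open), then the shift along the tool's x, y, z in m, then the turn about the tool's z in degrees. In form: [[jaw, dx, dy, dz, spin], ...]. A call has 1 to 10 rows; each row is the pose to reach, as a shift and turn from the pose commanded when the call began, along the tool's axes at that moment; what a row does not reach only later rows make up. A row lasts 1/10 s, in which the tool goes at most 50 mm and 8.59 degrees, less where a joint would pass 70% of its speed; a pose out of reach is approached as far as the arm can. A call with a gripper value outside its range is refused whole. The fingers move at their own pace and stop on an object; the grip force is fixed at half the most. Time passes only in rows, so rows that repeat a pose let the fingers close. It gives the time, the measured TCP pose, the force and the opening at its end, in the units of the state.
- get_obs(): the state, without advancing time (a new reading comes with each control period).
- snapshot(name): name is "side" or "top" or "wrist"; returns a dict with "frame" (384x512x3 uint8, red, green, blue), "z_map" (384x512 float32, m along the optical axis (not along the pixel's ray), 0 where there is no reading), "mtx" (3x3 intrinsics, pixels), "camera_from_world" (4x4, takes a point from world to camera coordinates); the wrist camera has in their place "tool_from_camera" (4x4, takes a point from camera to tool coordinates, whose origin is the TCP and whose axes are the flange's). Camera axes: x right, y up, looking along -z (the intrinsics and any distortion apply to the point x, -y, -z); pixel columns grow to the right and rows downward; lengths in m; the calibration is good to about 2 mm. A picture is of the moment at which its call begins: read the wrist's pose just before it.
- close_job(): hands the job in, once; it reports no verdict.
The state is a dict: "clock": time; "joint_pos": joint angles; "qvel": joint speeds; "tau": joint torques, N m; "tool_pos": TCP position; "orientation": TCP orientation; "force": force on the tool from outside, world axes, zero at the start; "moment": the same for the moment, N m; "opening": finger opening in m.
Only numpy, scipy, OpenCV 4.12 (cv2) and the standard library are available. Lean on these libraries where they do the work, as an engineer would, in place of code of your own. Each camera call takes 0.05 s, during which the arm holds its last target.

## Working session

There is one attempt and no reset: what is moved stays moved. The work goes in short steps, Python scripts to look and compute and a tool call to move; the robot and the scene stay as the last step left them, time stands still between calls to the robot, and variables do not carry over. Pictures are saved under pics/ and viewed, and the job is handed in when it is done.

Besides the shell and the picture viewer there is one more tool, called after "Emit:" as name(argument=value, ...) on one line, values as JSON. play_rows: Moves the arm, as the interface text tells. Its arguments: {"type":"object","properties":{"series":{"type":"array"}},"required":["series"]}

```bash
ls; mkdir -p pics
python3 - <<'E'
from plant import *
import cv2,numpy as np,pickle
o=get_obs();print(o)
for n in("side","top","wrist"):
    s=snapshot(n);cv2.imwrite(f"pics/{n}0.png",s["frame"][:,:,::-1]);pickle.dump(s,open(f"{n}0.pkl","wb"))
    print(n,s["mtx"].tolist(),np.round(s.get("camera_from_world",s.get("tool_from_camera")),4).tolist(),[k for k in s])
E
```

```text
pics
{'clock': 0.0, 'joint_pos': array([-5.13883266e+01,  2.05906759e+01,  6.33355874e-01, -2.10866042e-02,
       -7.01345616e+01, -1.65071218e+01]), 'qvel': array([ 0.04225089,  0.06085272, -0.01801083, -0.01122011,  0.01012055,
        0.00440217]), 'tau': array([ 3.01761529e-04, -5.82709837e+01,  2.93050110e+01,  6.99681491e+00,
        6.75234071e-03, -1.76414642e-04]), 'tool_pos': array([ 0.25384822, -0.62503669,  0.29122494]), 'orientation': array([ 1.79906272e+02, -7.10369678e-03, -1.57902624e+02]), 'force': array([-0.41287392,  0.42531165,  0.58936771]), 'moment': array([ 0.0274857 ,  0.02681527, -0.02607704]), 'opening': 0.08755560063119819}
side [[389.0266577938307, 0.0, 255.2898128305016], [0.0, 389.0266577938307, 186.63928069459072], [0.0, 0.0, 1.0]] [[-0.8796, -0.4758, 0.0043, 0.4388], [0.3396, -0.6214, 0.706, -0.2509], [-0.3332, 0.6225, 0.7082, -0.9875], [0.0, 0.0, 0.0, 1.0]] ['frame', 'z_map', 'mtx', 'camera_from_world']
top [[375.2543472209191, 0.0, 258.05635010434696], [0.0, 375.2543472209191, 187.00038305512905], [0.0, 0.0, 1.0]] [[-0.0063, -0.9999, -0.0146, 0.0231], [0.9926, -0.008, 0.1211, -0.5371], [-0.1212, -0.0138, 0.9925, -1.0742], [0.0, 0.0, 0.0, 1.0]] ['frame', 'z_map', 'mtx', 'camera_from_world']
wrist [[325.0902103193595, 0.0, 252.91880398010466], [0.0, 325.0902103193595, 188.7072240267385], [0.0, 0.0, 1.0]] [[0.0004, 0.961, 0.2765, 0.0746], [1.0, -0.0003, -0.0003, 0.0009], [-0.0003, 0.2765, -0.961, -0.0918], [0.0, 0.0, 0.0, 1.0]] ['frame', 'z_map', 'mtx', 'tool_from_camera']
```

View pics/side0.png

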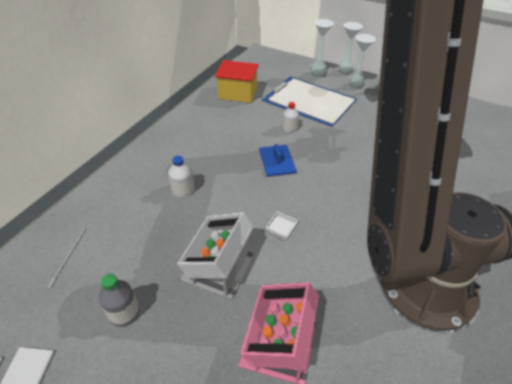

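View pics/top0.png

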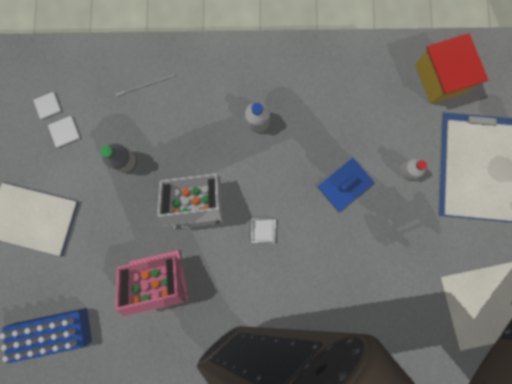

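View pics/wrist0.png

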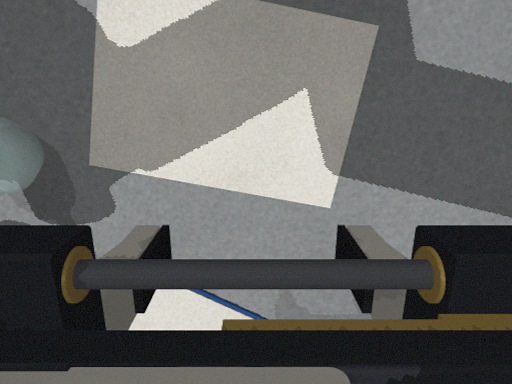

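The side view shows the lid at about (278,160), the white case at (217,247), and the pink decoy at (281,328). In the top view the lid is at (346,185), the case at (190,198) and the dish at (263,231), with the white bottle at (257,117), the small bottle at (416,170) and the dark bottle at (120,158).

The tool stays vertical, so the lid has to pivot in the jaws. I'll grip the handle across its 56 mm length. Next I'll measure.

```bash
cat > h.py <<'E'
import numpy as np,cv2,pickle
from scipy.spatial.transform import Rotation as Ro
def cw(s):
    return np.linalg.inv(s["camera_from_world"])
def rays(s,px,T=None):
    px=np.atleast_2d(px).astype(float);K=s["mtx"];T=cw(s) if T is None else T
    d=np.c_[(px[:,0]-K[0,2])/K[0,0],-(px[:,1]-K[1,2])/K[1,1],-np.ones(len(px))]
    return T[:3,3],d@T[:3,:3].T
def onz(s,px,z,T=None):
    o,d=rays(s,px,T);return o+d*((z-o[2])/d[:,2])[:,None]
def cloud(s,T=None):
    h,w=s["z_map"].shape;u,v=np.meshgrid(np.arange(w),np.arange(h))
    o,d=rays(s,np.c_[u.ravel(),v.ravel()],T);P=o+d*s["z_map"].reshape(-1,1)
    P[s["z_map"].ravel()==0]=np.nan
    return P.reshape(h,w,3)
def wristT(o,s):
    T=np.eye(4);T[:3,:3]=Ro.from_euler("xyz",o["orientation"],degrees=True).as_matrix();T[:3,3]=o["tool_pos"]
    return T@s["tool_from_camera"]
E
python3 - <<'E'
from h import *
for n in("top","side"):
    s=pickle.load(open(n+"0.pkl","rb"));P=cloud(s);hsv=cv2.cvtColor(s["frame"],cv2.COLOR_RGB2HSV)
    print(n,"bench z",np.nanmedian(P[...,2]))
    m=cv2.inRange(hsv,(105,120,60),(130,255,255))
    box=(310,150,385,215) if n=="top" else (250,135,305,185)
    k=np.zeros_like(m);k[box[1]:box[3],box[0]:box[2]]=m[box[1]:box[3],box[0]:box[2]]
    Q=P[k>0];top=Q[Q[:,2]>0.04];pl=Q[(Q[:,2]<0.02)&(Q[:,2]>0.005)]
    print(len(Q),"handle",len(top),np.median(top,0),"plate z",np.median(pl[:,2]))
    r=cv2.minAreaRect((pl[:,:2]*1000).astype(np.float32));print("plate rect",r)
    r=cv2.minAreaRect((top[:,:2]*1000).astype(np.float32));print("handle rect",r)
    # case
    box=(145,165,235,235) if n=="top" else (170,205,262,300)
    p=P[box[1]:box[3],box[0]:box[2]].reshape(-1,3);c=hsv[box[1]:box[3],box[0]:box[2]].reshape(-1,3)
    p=p[(c[:,1]<60)&(c[:,2]>120)&(p[:,2]>0.08)]
    print("case pts",len(p),p.min(0),p.max(0))
    np.save(n+"_case.npy",p)
    z=cv2.resize(s["frame"][box[1]:box[3],box[0]:box[2]],None,fx=7,fy=6,interpolation=cv2.INTER_CUBIC)
    cv2.imwrite(f"pics/{n}_case.png",z[:,:,::-1])
E
```

```text
top bench z 0.0011227187110749437
1474 handle 117 [ 0.54427796 -0.2425948   0.05603169] plate z 0.014339997347337707
plate rect ((546.033447265625, -243.0223388671875), (96.71961975097656, 137.1376495361328), 38.58708190917969)
handle rect ((545.4274291992188, -244.00999450683594), (15.849839210510254, 56.58312225341797), 39.02539825439453)
case pts 753 [0.42562963 0.12285189 0.08015276] [0.56829509 0.29393144 0.15656182]
side bench z 0.0002827908276154534
826 handle 73 [ 0.54240772 -0.23366899  0.05419525] plate z 0.013187991248498343
plate rect ((546.7618408203125, -240.41067504882812), (96.6468276977539, 138.944091796875), 38.85940170288086)
handle rect ((545.4866333007812, -239.94338989257812), (16.65437889099121, 50.320377349853516), 37.15068054199219)
case pts 2077 [0.42439828 0.11901544 0.0800177 ] [0.57014151 0.29429162 0.15228468]
```

Run:
```python
from h import *
from scipy.optimize import least_squares
for n in("top","side"):
    p=np.load(n+"_case.npy")
    best=None
    # rim plane: tilt 30deg, normal yaw a, offset: use highest support -> RANSAC on yaw/offset
    for a in np.radians(np.arange(-25,25.1,1)):
        N=np.array([.5*np.cos(a),.5*np.sin(a),np.sqrt(.75)]);d=p@N
        h,e=np.histogram(d,bins=np.arange(d.min(),d.max()+.002,.002))
        i=h.argmax()
        if best is None or h[i]>best[0]: best=(h[i],np.degrees(a),e[i]+.001)
    print(n,best)
    for a in (best[1],):
      a=np.radians(a);N=np.array([.5*np.cos(a),.5*np.sin(a),np.sqrt(.75)]);q=p[abs(p@N-best[2])<.003]
      c=q.mean(0);u,s_,v=np.linalg.svd(q-c);nn=v[2]*np.sign(v[2][2]);print("plane n",nn,"tilt",np.degrees(np.arccos(nn[2])),"yaw",np.degrees(np.arctan2(nn[1],nn[0])))
      X=np.array([-np.sqrt(.75)*np.cos(a),-np.sqrt(.75)*np.sin(a),.5]);Y=np.cross(N,X)
      uv=np.c_[q@X,q@Y]*1000
      r=cv2.minAreaRect(uv.astype(np.float32));print(r)
      ctr=X*r[0][0]/1000+Y*r[0][1]/1000+N*best[2];print("centre",ctr)
      print(np.percentile(uv,[0,1,99,100],axis=0))
```

```text
top (np.int64(165), np.float64(7.0), np.float64(0.368791921626878))
plane n [0.49674516 0.06003039 0.86581788] tilt 30.023772062193387 yaw 6.890634650508706
((-398.17388916015625, -145.000244140625), (162.0744171142578, 124.61725616455078), 89.28419494628906)
centre [0.50760882 0.2084157  0.12029623]
[[-460.46387773 -225.77123974]
 [-458.82853026 -225.47924983]
 [-336.13821896  -64.61096579]
 [-335.25569854  -63.28793173]]
side (np.int64(252), np.float64(6.000000000000001), np.float64(0.368170650023389))
plane n [0.49667406 0.05575655 0.86614438] tilt 29.98636374571314 yaw 6.405197728890378
((-398.1046447753906, -153.62109375), (124.9994125366211, 164.0101776123047), 0.5148260593414307)
centre [0.50989917 0.20805984 0.11979281]
[[-460.15622213 -235.61849695]
 [-458.98650259 -234.97134891]
 [-336.00998679  -72.94842327]
 [-334.87730747  -71.41630565]]
```

View pics/top_case.png

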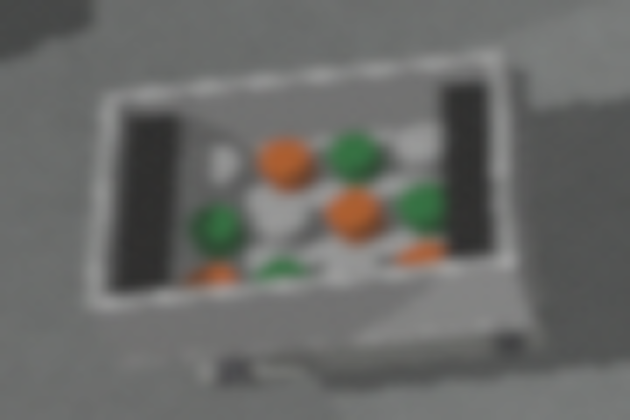

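View pics/side_case.png

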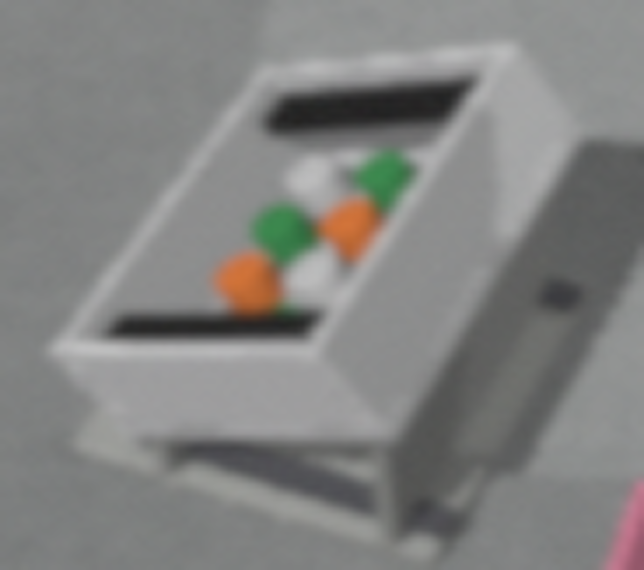

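Lid: centre (0.546, −0.242), long axis at 128.7°, size matches. Case: rim centre (0.509, 0.208, 0.120), tilt 30.0°, yaw about 6.5°, rim 125x163 mm, which matches. Before descending I'll check how close the bystanders are to the gripper body.

Run:
```python
from h import *
s=pickle.load(open("top0.pkl","rb"));P=cloud(s)
for n,b in dict(small=(400,152,432,186),white=(240,95,276,136),dark=(95,138,142,178),dish=(245,214,282,250)).items():
    Q=P[b[1]:b[3],b[0]:b[2]].reshape(-1,3);Q=Q[Q[:,2]>(.008 if n=="dish" else .03)]
    print(n,len(Q),Q.min(0).round(3),Q.max(0).round(3))
s=pickle.load(open("side0.pkl","rb"));P=cloud(s)
Q=P[(P[...,2]>.15)&(P[...,0]>.2)&(P[...,0]<.9)];print("tall",len(Q))
g=P[15:90,305:378].reshape(-1,3);g=g[g[:,2]>.05];print(g.min(0),g.max(0)) if len(g) else 0
```

```text
small 405 [ 0.558 -0.455  0.03 ] [ 0.61  -0.404  0.114]
white 569 [ 0.708 -0.015  0.031] [0.779 0.054 0.135]
dark 725 [0.586 0.387 0.03 ] [0.656 0.453 0.155]
dish 110 [ 0.373 -0.03   0.008] [0.444 0.038 0.018]
tall 4961
[ 0.43020009 -1.50750917  0.05011224] [ 0.68647775 -0.80771727  0.23250145]
```

Emit:
play_rows(series=[[100,-0.05,0.03,0,0],[100,-0.1,0.06,0,-5],[100,-0.15,0.09,0,-10],[100,-0.2,0.12,0,-16],[100,-0.25,0.15,0,-16.6],[100,-0.29,0.17,0,-16.6],[100,-0.33,0.195,0,-16.6],[100,-0.37,0.22,0,-16.6],[100,-0.4145,0.2445,0,-16.6],[100,-0.4145,0.2445,0,-16.6]])

```text
clock: 1.15
tool_pos: [0.5476, -0.2401, 0.2921]
orientation: [180.0, 0.0, -141.2]
force: [-0.6, 0.1, -0.0]
opening: 0.0876
```

```bash
cat > lid.py <<'E'
from h import *
from plant import *
import sys
o=get_obs();s=snapshot("wrist");T=wristT(o,s);P=cloud(s,T)
cv2.imwrite(f"pics/{sys.argv[1]}.png",s["frame"][:,:,::-1])
hsv=cv2.cvtColor(s["frame"],cv2.COLOR_RGB2HSV);m=cv2.inRange(hsv,(105,120,50),(130,255,255))
Q=P[m>0];print(o["clock"],o["tool_pos"],o["orientation"],o["force"])
for lo,hi in((.005,.025),(.045,.07)):
    q=Q[(Q[:,2]>lo)&(Q[:,2]<hi)]
    if len(q)>20: print(len(q),np.median(q[:,2]),cv2.minAreaRect((q[:,:2]*1000).astype(np.float32)))
E
python3 lid.py w1
```

```text
1.15 [ 0.54755404 -0.24012069  0.2920543 ] [ 1.79997388e+02  1.17535642e-02 -1.41190709e+02] [-0.60287565  0.10635569 -0.03614716]
9359 0.013175061181330383 ((580.7606811523438, -348.0599670410156), (140.552978515625, 380.6705627441406), 17.794382095336914)
887 0.05483158784013864 ((547.5313110351562, -244.76722717285156), (16.146005630493164, 55.2924690246582), 38.69870376586914)
```

View pics/w1.png

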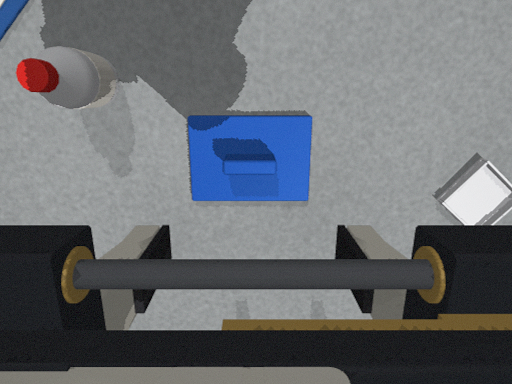

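The wrist view shows the lid centred, with the handle top at (249,166) and parallel to the jaw line. It measures 16x55 mm at 55 mm height, which agrees. I'll descend and grip.

Emit:
play_rows(series=[[100,0.003,-0.0025,0.04,0],[100,0.003,-0.0025,0.08,0],[100,0.003,-0.0025,0.12,0],[100,0.003,-0.0025,0.16,0],[100,0.003,-0.0025,0.19,0],[100,0.003,-0.0025,0.207,0],[100,0.003,-0.0025,0.207,0],[50,0.003,-0.0025,0.207,0],[50,0.003,-0.0025,0.207,0],[50,0.003,-0.0025,0.207,0]])

```text
clock: 2.2
tool_pos: [0.5458, -0.2468, 0.0865]
orientation: [-179.9, 0.1, -141.3]
force: [0.1, -0.5, 0.1]
opening: 0.0695
```

Emit:
play_rows(series=[[50,0,0,0,0],[50,0,0,0,0],[50,0,0,0,0],[50,0,0,-0.01,0],[50,0,0,-0.03,0],[50,0,0,-0.06,0],[50,0,0,-0.06,0]])

```text
clock: 2.9
tool_pos: [0.5472, -0.2472, 0.1494]
orientation: [-179.7, 0.2, -141.3]
force: [1.9, -1.1, -1.4]
opening: 0.0561
```

Emit:
play_rows(series=[[0,0,0,-0.05,0],[0,0,0,-0.1,0],[0,0,0,-0.145,0],[0,0,0,-0.145,0],[0,0,0,-0.145,0]])

```text
clock: 3.4
tool_pos: [0.5451, -0.2465, 0.2909]
orientation: [-180.0, 0.1, -141.3]
force: [-0.1, 0.4, -4.4]
opening: 0.0556
```

Run:
```python
from h import *
from plant import *
o=get_obs();print(o)
s=snapshot("wrist");cv2.imwrite("pics/w2.png",s["frame"][:,:,::-1])
s=snapshot("side");cv2.imwrite("pics/s2.png",s["frame"][:,:,::-1])
```

```text
{'clock': 3.4, 'joint_pos': array([-5.65249767e+00,  1.33786113e+01, -9.54388287e+00, -4.46873595e-02,
       -6.69683072e+01, -4.56437195e+01]), 'qvel': array([-0.01972275,  2.11559158, -2.75786212, -0.75102421,  0.48304722,
       -0.036268  ]), 'tau': array([ 1.19240398e-03, -5.21674562e+01,  3.20341873e+01,  7.94538081e+00,
       -6.25720317e-02,  3.69484507e-03]), 'tool_pos': array([ 0.54510413, -0.24646398,  0.29093033]), 'orientation': array([-1.79953090e+02,  1.06847889e-01, -1.41313618e+02]), 'force': array([-0.11403962,  0.438307  , -4.37293645]), 'moment': array([-0.0050873 ,  0.19739035,  0.03678028]), 'opening': 0.05556990658770632}
```

View pics/w2.png

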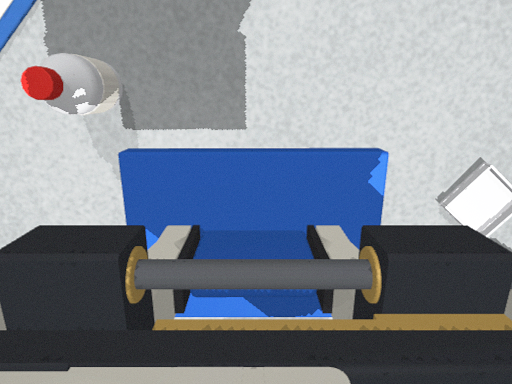

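View pics/s2.png

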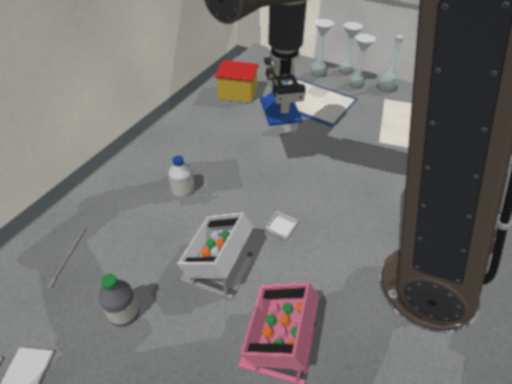

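The lid is held. In the wrist view its uphill half shows at rows 150–225, and the side view shows it hanging level under the gripper. I'll move above the case and turn to its yaw.

Emit:
play_rows(series=[[0,-0.015,0.025,0,3],[0,-0.04,0.065,0,8],[0,-0.07,0.108,0,14],[0,-0.098,0.152,0,20],[0,-0.126,0.196,0,26],[0,-0.154,0.24,0,32],[0,-0.182,0.284,0,32.2],[0,-0.21,0.327,0,32.2],[0,-0.235,0.365,0,32.2],[0,-0.247,0.383,0,32.2]])

```text
clock: 4.5
tool_pos: [0.4972, 0.2094, 0.2882]
orientation: [-179.9, -0.2, -173.4]
force: [0.8, -0.2, -2.3]
opening: 0.0559
```

Emit:
play_rows(series=[[0,0,0,0,0],[0,0,0,0,0]])

```text
clock: 4.7
tool_pos: [0.4977, 0.207, 0.2882]
orientation: [-179.9, -0.2, -173.4]
force: [0.3, -0.3, -2.7]
opening: 0.056
```

```bash
cat > tilt.py <<'E'
from h import *
from plant import *
import sys
C=np.array([.509,.2085,.120]);yaw=np.radians(6.5)
N=np.array([.5*np.cos(yaw),.5*np.sin(yaw),np.sqrt(.75)]);X=np.array([-np.sqrt(.75)*np.cos(yaw),-np.sqrt(.75)*np.sin(yaw),.5]);Y=np.cross(N,X)
M=np.array([X,Y,N])
o=get_obs();s=snapshot("wrist");T=wristT(o,s);P=cloud(s,T)
cv2.imwrite(f"pics/{sys.argv[1]}.png",s["frame"][:,:,::-1])
print("t",o["clock"],"tcp",o["tool_pos"].round(4),o["orientation"].round(2),"F",o["force"].round(1),"open",o["opening"])
G=o["tool_pos"]-[0,0,.047];print("G case mm",(M@(G-C)*1000).round(1))
hsv=cv2.cvtColor(s["frame"],cv2.COLOR_RGB2HSV);m=cv2.inRange(hsv,(105,120,40),(130,255,255))
m=cv2.erode(m,np.ones((5,5)));m[225:]=0
q=P[m>0];q=q[~np.isnan(q[:,2])]
rng=np.random.default_rng(0);best=0
for _ in range(200):
    a,b,c=q[rng.integers(len(q),size=3)];n=np.cross(b-a,c-a)
    if np.linalg.norm(n)<1e-6: continue
    n/=np.linalg.norm(n);k=abs((q-a)@n)<.0015
    if k.sum()>best: best=k.sum();K=k
q=q[K];c=q.mean(0);n=np.linalg.svd(q-c,full_matrices=False)[2][2];n*=np.sign(n[2])
print("lid plane pts",len(q),"tilt",np.degrees(np.arccos(n[2])).round(2),"in case frame: pitch vs case",np.degrees(np.arctan2((M@n)[0],(M@n)[2])).round(2),"roll",np.degrees(np.arctan2((M@n)[1],(M@n)[2])).round(2))
print("G above plate top mm",((G-c)@n*1000).round(1))
e=(M@(P[cv2.inRange(hsv,(105,120,40),(130,255,255))>0]-C).T).T*1000
e=e[abs((P[cv2.inRange(hsv,(105,120,40),(130,255,255))>0]-c)@n)<.003]
print("plate case xyz 0.5/99.5%",np.nanpercentile(e,[.5,99.5],axis=0).round(1))
E
python3 tilt.py w3
```

```text
t 4.7 tcp [0.4977 0.207  0.2882] [-179.88   -0.19 -173.4 ] F [ 0.3 -0.3 -2.7] open 0.055965281287094215
G case mm [70.5  0.2 99.2]
lid plane pts 18368 tilt 0.11 in case frame: pitch vs case 29.9 roll -0.06
G above plate top mm 25.7
plate case xyz 0.5/99.5% [[ 13.2 -68.7  51.4]
 [ 98.5  67.6 102. ]]
```

View pics/w3.png

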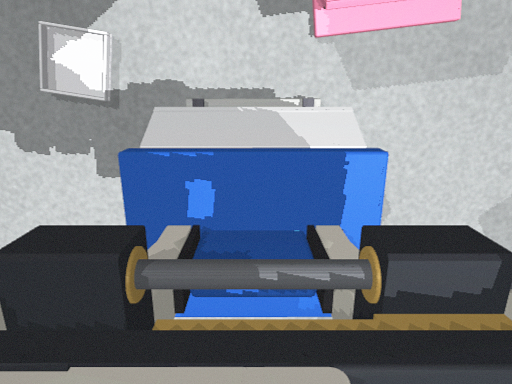

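The lid is level (0.1°), the grip is 25.7 mm above the plate top, and the lid is centred in y. Now I'll lower it so its uphill edge meets the high rim, then arc around that edge so the lid pivots in the jaws.

Emit:
play_rows(series=[[0,0,0,0.02,0],[0,0,0,0.036,0],[0,0,0,0.046,0],[0,0,0,0.049,0],[0,0,0,0.051,0],[0,0,0,0.053,0],[0,0,0,0.053,0]])

```text
clock: 5.45
tool_pos: [0.4987, 0.2066, 0.2375]
orientation: [180.0, 0.0, -173.5]
force: [0.7, 0.0, -2.6]
opening: 0.056
```

Emit:
play_rows(series=[[0,0,0,0.002,0],[0,-0.002,0,0.004,0],[0,-0.0045,0,0.007,0],[0,-0.0065,0,0.01,0],[0,-0.0065,0,0.01,0]])

```text
clock: 5.95
tool_pos: [0.5055, 0.2076, 0.228]
orientation: [180.0, 0.1, -173.5]
force: [-0.5, -0.1, 3.2]
opening: 0.0557
```

```bash
python3 tilt.py w4
```

```text
t 5.95 tcp [0.5055 0.2076 0.228 ] [ 1.7999e+02  7.0000e-02 -1.7346e+02] F [-0.5 -0.1  3.2] open 0.05565430143933781
G case mm [33.6  0.5 51.1]
lid plane pts 20784 tilt 9.29 in case frame: pitch vs case 20.71 roll -0.01
G above plate top mm 25.0
plate case xyz 0.5/99.5% [[-22.4 -68.7   8.4]
 [ 69.7  67.8  44.9]]
```

Pivoting works as planned: 9.3° of tilt with about 6 N of load. I'll continue the arc.

Emit:
play_rows(series=[[0,-0.0025,0,0.004,0],[0,-0.0045,0,0.009,0],[0,-0.0065,0,0.014,0],[0,-0.008,0,0.019,0],[0,-0.008,0,0.021,0],[0,-0.008,0,0.021,0]])

```text
clock: 6.6
tool_pos: [0.5142, 0.2087, 0.2073]
orientation: [180.0, 0.2, -173.4]
force: [2.8, -1.2, 3.8]
opening: 0.056
```

```bash
python3 tilt.py w5
```

```text
t 6.6 tcp [0.5142 0.2087 0.2073] [ 1.7998e+02  1.7000e-01 -1.7345e+02] F [ 2.8 -1.2  3.8] open 0.05600040726231503
G case mm [15.7  0.4 37.4]
lid plane pts 22142 tilt 30.33 in case frame: pitch vs case -0.33 roll -0.07
G above plate top mm 24.1
plate case xyz 0.5/99.5% [[ -2.6 -68.6  10.8]
 [ 65.7  67.8  15.5]]
```

View pics/w5.png

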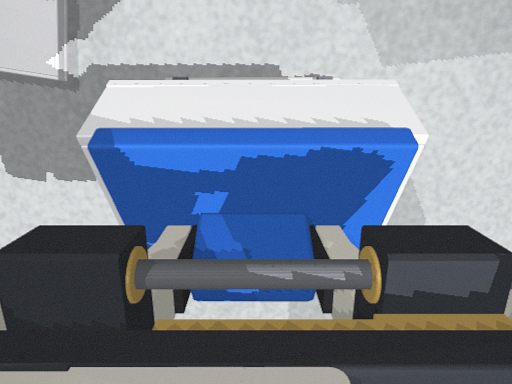

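Tilt is now 30.3°, parallel to the rim, with roll about 0. In the wrist view the plate (columns 90–418) is centred between the case edges (78–428). Now I'll lift off the rim and shift down the slope to line up with the mouth.

Emit:
play_rows(series=[[0,-0.0025,0,-0.0045,0],[0,-0.007,0,-0.002,0],[0,-0.0115,0,0.001,0],[0,-0.016,0,0.0035,0],[0,-0.016,0,0.0035,0],[0,-0.016,0,0.0035,0]])

```text
clock: 7.25
tool_pos: [0.5287, 0.2099, 0.2021]
orientation: [-180.0, -0.1, -173.5]
force: [0.1, 0.2, -2.8]
opening: 0.0555
```

```bash
python3 tilt.py w6; python3 -c "
from h import *
from plant import *
for n in('side','top'):
    s=snapshot(n);f=s['frame'][190:300,150:290] if n=='side' else s['frame'][140:240,130:260];cv2.imwrite('pics/%s6.png'%n,cv2.resize(f,None,fx=5,fy=5,interpolation=2)[:,:,::-1])"
```

```text
t 7.25 tcp [0.5287 0.2099 0.2021] [-1.7997e+02 -6.0000e-02 -1.7351e+02] F [ 0.1  0.2 -2.8] open 0.0555429314519199
G case mm [ 0.4  0.8 40.3]
lid plane pts 22138 tilt 30.41 in case frame: pitch vs case -0.41 roll -0.07
G above plate top mm 24.3
plate case xyz 0.5/99.5% [[-17.7 -68.3  13.6]
 [ 50.7  68.2  18.1]]
```

View pics/w6.png

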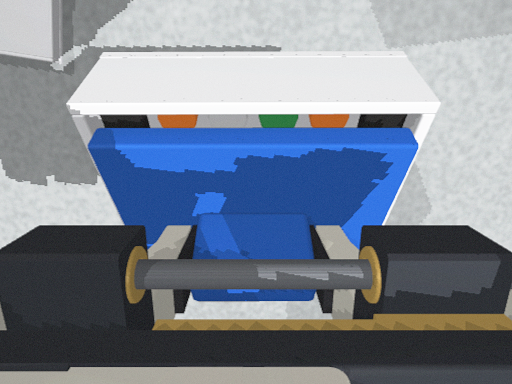

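View pics/side6.png

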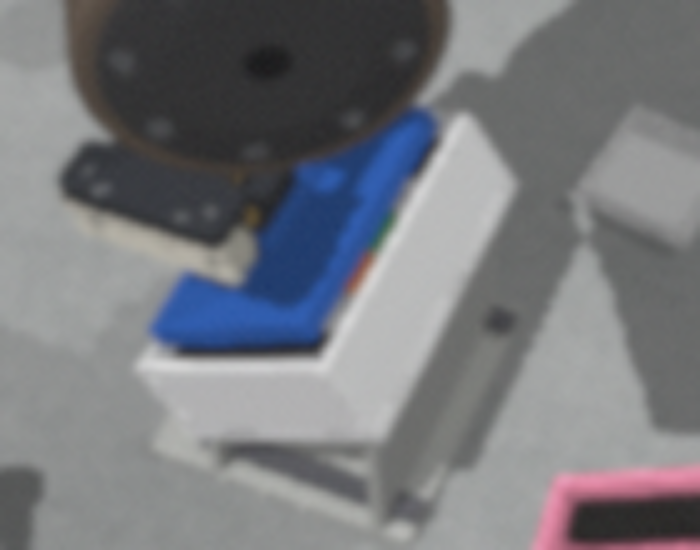

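Plate centre at x ≈ 0.5, y ≈ 0 and still parallel to the rim. I'll check the rim position in this same wrist view, so camera offset cancels out.

```bash
cat >> tilt.py <<'E'
hs=hsv.reshape(-1,3);L=((P.reshape(-1,3)-C)@M.T)*1000
w=(hs[:,1]<50)&(hs[:,2]>150)&(abs(L[:,2])<2.5)&(L[:,0]>10)&(abs(L[:,1])<90)&(L[:,0]<70)
r=L[w];print("rim pts",len(r),"z",np.median(r[:,2]).round(1))
t=r[(abs(r[:,1])<60)];print("high bar x",np.percentile(t[:,0],[1,50,99]).round(1) if len(t) else None)
for sg in(1,-1):
    t=r[(r[:,1]*sg>70)&(r[:,0]<50)&(r[:,0]>25)];print("side y",len(t),np.percentile(t[:,1],[1,50,99]).round(1) if len(t) else None)
E
python3 tilt.py w7
```

```text
t 7.4 tcp [0.5287 0.2101 0.2026] [-1.800e+02 -1.000e-02 -1.735e+02] F [ 0.5 -0.3 -3.4] open 0.055532169581725035
G case mm [ 0.7  0.7 40.7]
lid plane pts 22132 tilt 30.36 in case frame: pitch vs case -0.36 roll -0.08
G above plate top mm 24.2
plate case xyz 0.5/99.5% [[-17.5 -68.5  14. ]
 [ 50.9  68.   18.7]]
rim pts 5781 z -0.5
high bar x [54.3 57.9 60.6]
side y 247 [75.  78.3 80.9]
side y 238 [-80.6 -77.7 -74.5]
```

Rim centre in the same view is (−0.3, +0.1) and lid centre about (0.8, −0.2), so it is well within the 5 mm play. I'll insert along −z of the case.

Emit:
play_rows(series=[[0,-0.0005,0,0.0015,0],[0,0.0005,0,0.003,0],[0,0.0015,0,0.005,0],[0,0.0025,0,0.0065,0],[0,0.0035,0,0.008,0],[0,0.0035,0,0.008,0]])

```text
clock: 8.05
tool_pos: [0.525, 0.2096, 0.1944]
orientation: [-180.0, -0.0, -173.5]
force: [-0.6, 0.1, -1.9]
opening: 0.0563
```

```bash
python3 tilt.py w8
```

```text
t 8.05 tcp [0.525  0.2096 0.1944] [-1.7999e+02 -2.0000e-02 -1.7349e+02] F [-0.6  0.1 -1.9] open 0.0562807342024433
G case mm [-0.2  0.7 31.8]
lid plane pts 22266 tilt 30.38 in case frame: pitch vs case -0.38 roll -0.07
G above plate top mm 24.3
plate case xyz 0.5/99.5% [[-18.4 -68.5   5.1]
 [ 50.   68.    9.6]]
rim pts 7256 z -0.4
high bar x [54.2 58.  60.6]
side y 512 [75.  77.7 80.8]
side y 552 [-80.9 -77.3 -74.5]
```

View pics/w8.png

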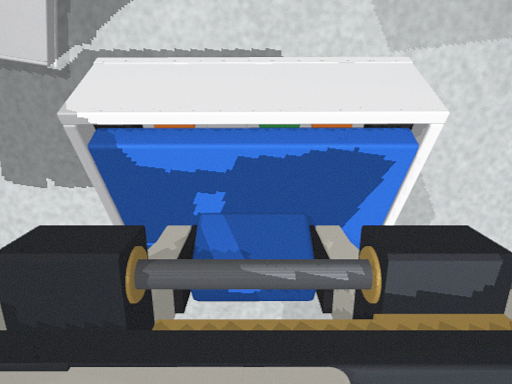

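The lid is inside the mouth with the plate top about 7.5 mm proud, free of the walls. I'll press slowly along −z.

Emit:
play_rows(series=[[0,0.0005,0,0.001,0],[0,0.001,0,0.0017,0],[0,0.0015,0,0.0026,0],[0,0.002,0,0.0035,0],[0,0.002,0,0.0035,0]])

```text
clock: 8.6
tool_pos: [0.5243, 0.2099, 0.1925]
orientation: [179.9, 0.2, -173.5]
force: [0.3, -0.6, 5.5]
opening: 0.056
```

```bash
python3 tilt.py w9
```

```text
t 8.6 tcp [0.5243 0.2099 0.1925] [ 1.7995e+02  1.7000e-01 -1.7347e+02] F [ 0.3 -0.6  5.5] open 0.05596368526214424
G case mm [-0.6  0.4 29.8]
lid plane pts 22229 tilt 30.08 in case frame: pitch vs case -0.08 roll -0.0
G above plate top mm 24.1
plate case xyz 0.5/99.5% [[-18.7 -68.9   3. ]
 [ 49.4  67.6   7.7]]
rim pts 7434 z -0.4
high bar x [54.1 58.  60.6]
side y 521 [75.  77.6 80.9]
side y 567 [-80.8 -77.4 -74.5]
```

Emit:
play_rows(series=[[0,0.0005,0,0.001,0],[0,0.001,0,0.0017,0],[0,0.0015,0,0.0026,0],[0,0.002,0,0.0035,0],[0,0.002,0,0.0035,0]])

```text
clock: 9.15
tool_pos: [0.5235, 0.2099, 0.1909]
orientation: [179.9, 0.3, -173.4]
force: [0.4, -2.7, 16.2]
opening: 0.0563
```

```bash
python3 tilt.py w10
```

```text
t 9.15 tcp [0.5235 0.2099 0.1909] [ 179.93    0.34 -173.41] F [ 0.4 -2.7 16.2] open 0.056251464764352624
G case mm [-0.6  0.3 28. ]
lid plane pts 22160 tilt 30.02 in case frame: pitch vs case -0.02 roll -0.05
G above plate top mm 24.1
plate case xyz 0.5/99.5% [[-19.1 -68.8   1.1]
 [ 49.2  67.6   6. ]]
rim pts 7621 z -0.5
high bar x [54.1 58.  60.6]
side y 525 [74.8 77.8 81. ]
side y 595 [-80.8 -77.2 -74.5]
```

Emit:
play_rows(series=[[0,0.0005,0,0.001,0],[0,0.001,0,0.0017,0],[0,0.0015,0,0.0026,0],[0,0.002,0,0.0035,0],[0,0.002,0,0.0035,0]])

```text
clock: 9.7
tool_pos: [0.5215, 0.2096, 0.1875]
orientation: [179.9, 0.3, -173.4]
force: [-0.6, -2.5, 16.2]
opening: 0.0557
```

```bash
python3 tilt.py w11
```

```text
t 9.7 tcp [0.5215 0.2096 0.1875] [ 179.93    0.34 -173.41] F [-0.6 -2.5 16.2] open 0.055681363833800054
G case mm [-0.6  0.3 24. ]
lid plane pts 22244 tilt 29.93 in case frame: pitch vs case 0.07 roll -0.06
G above plate top mm 24.0
plate case xyz 0.5/99.5% [[-19.3 -68.9  -2.8]
 [ 49.2  67.6   1.8]]
rim pts 7875 z -0.5
high bar x [54.  58.  60.6]
side y 517 [75.  77.8 80.7]
side y 638 [-80.7 -77.  -74.3]
```

Both seals are sliding with the lid, and about 0.5 mm remains. I'll keep going until the force climbs on the stops.

Emit:
play_rows(series=[[0,0.0005,0,0.001,0],[0,0.001,0,0.0017,0],[0,0.001,0,0.0017,0]])

```text
clock: 10.05
tool_pos: [0.5213, 0.2097, 0.1873]
orientation: [179.9, 0.5, -173.4]
force: [-1.4, -4.1, 25.2]
opening: 0.0558
```

```bash
python3 tilt.py w12
```

```text
t 10.05 tcp [0.5213 0.2097 0.1873] [ 179.93    0.47 -173.37] F [-1.4 -4.1 25.2] open 0.05578887222331854
G case mm [-0.6  0.2 23.7]
lid plane pts 22240 tilt 29.86 in case frame: pitch vs case 0.14 roll -0.08
G above plate top mm 23.9
plate case xyz 0.5/99.5% [[-19.  -68.9  -3.1]
 [ 49.1  67.6   1.8]]
rim pts 7911 z -0.5
high bar x [54.2 58.1 60.7]
side y 520 [75.1 77.7 80.7]
side y 648 [-80.7 -77.  -74.4]
```

Emit:
play_rows(series=[[0,0.0005,0,0.001,0],[0,0.001,0,0.0017,0],[0,0.0015,0,0.0026,0],[0,0.0015,0,0.0026,0],[0,0.0015,0,0.0026,0]])

```text
clock: 10.6
tool_pos: [0.5213, 0.2097, 0.1871]
orientation: [179.9, 0.7, -173.3]
force: [-2.1, -7.9, 39.8]
opening: 0.056
```

```bash
cat >> tilt.py <<'E'
LL=((P.reshape(-1,3)-C)@M.T)*1000
b=(hs[:,1]>120)&(hs[:,0]>105)&(hs[:,0]<130)&(LL[:,2]<6)&(LL[:,0]<47)&(LL[:,0]>25)
for y0 in(-60,60):
    p=LL[b&(abs(LL[:,1]-y0)<7)];sd=LL[w&(abs(LL[:,1]-np.sign(y0)*78)<2)&(LL[:,0]>25)&(LL[:,0]<47)]
    print("end y",y0,"plate z",np.median(p[:,2]).round(2),len(p),"side rim z",np.median(sd[:,2]).round(2),len(sd))
E
python3 tilt.py w13
```

```text
t 10.6 tcp [0.5213 0.2097 0.1871] [ 179.9     0.68 -173.31] F [-2.1 -7.9 39.8] open 0.05597205683625985
G case mm [-0.7  0.2 23.6]
lid plane pts 22132 tilt 30.04 in case frame: pitch vs case -0.04 roll -0.09
G above plate top mm 23.8
plate case xyz 0.5/99.5% [[-19.5 -68.9  -3. ]
 [ 49.   67.6   1.8]]
rim pts 7954 z -0.4
high bar x [54.2 58.1 60.7]
side y 530 [75.1 77.7 80.7]
side y 649 [-80.6 -77.  -74.4]
end y -60 plate z -0.22 1163 side rim z -0.45 329
end y 60 plate z -0.07 1167 side rim z -0.2 338
```

The force rises about 4.8 N/mm against the stops with no more motion. The plate sits within 0.2 mm of the rim at both ends. I'll unload, release and retreat.

Emit:
play_rows(series=[[0,-0.002,0,-0.003,0],[0,-0.0035,0,-0.006,0],[0,-0.0035,0,-0.006,0]])

```text
clock: 10.95
tool_pos: [0.5216, 0.2097, 0.1874]
orientation: [179.9, 0.2, -173.5]
force: [1.2, -0.2, 11.7]
opening: 0.0558
```

Emit:
play_rows(series=[[0,-0.0008,0,-0.0015,0],[0,-0.0008,0,-0.0015,0],[100,-0.0008,0,-0.0015,0],[100,-0.0008,0,-0.0015,0],[100,-0.0008,0,-0.0015,0],[100,-0.0008,0,-0.0015,0],[100,-0.0008,0,-0.0015,0]])

```text
clock: 11.65
tool_pos: [0.5209, 0.2091, 0.1871]
orientation: [-180.0, -0.0, -173.5]
force: [0.8, -0.2, 0.6]
opening: 0.0866
```

```bash
python3 tilt.py w14
```

```text
t 11.65 tcp [0.5209 0.2091 0.1871] [-1.7998e+02 -4.0000e-02 -1.7350e+02] F [ 0.8 -0.2  0.6] open 0.08657010727552365
G case mm [-0.3  0.8 23.4]
lid plane pts 21860 tilt 29.6 in case frame: pitch vs case 0.4 roll -0.1
G above plate top mm 23.6
plate case xyz 0.5/99.5% [[-34.  -69.1  -3.3]
 [ 48.8  67.4   1.8]]
rim pts 7603 z -0.5
high bar x [54.2 58.  60.6]
side y 456 [75.5 77.9 80.5]
side y 560 [-80.8 -77.5 -74.7]
end y -60 plate z -0.43 1169 side rim z -0.44 332
end y 60 plate z -0.27 1157 side rim z -0.18 319
```

View pics/w14.png

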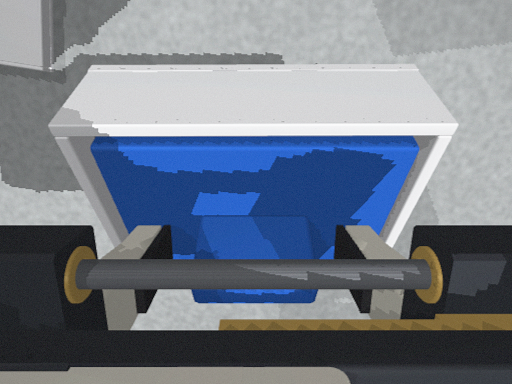

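The jaws are clear of the handle on both sides, and the plate is level with the rim at both ends (0.0 and −0.1 mm). I'll retreat upward.

Emit:
play_rows(series=[[100,0,0,-0.02,0],[100,0,0,-0.05,0],[100,0,0,-0.09,0],[100,0,0,-0.13,0],[100,0.02,0,-0.16,0],[100,0.02,0,-0.16,0],[100,0.02,0,-0.16,0]])

```text
clock: 12.4
tool_pos: [0.501, 0.2071, 0.3481]
orientation: [179.9, 0.1, -173.5]
force: [-0.7, -0.4, -0.2]
opening: 0.0876
```

```bash
python3 tilt.py w15; python3 -c "
from h import *
from plant import *
for n in('side','top'):
    s=snapshot(n);f=s['frame'];cv2.imwrite('pics/%s15.png'%n,f[:,:,::-1])"
```

```text
t 12.4 tcp [0.501  0.2071 0.3481] [ 1.7991e+02  8.0000e-02 -1.7348e+02] F [-0.7 -0.4 -0.2] open 0.08759930213218739
G case mm [ 97.6   0.5 152.8]
lid plane pts 7179 tilt 29.93 in case frame: pitch vs case 0.07 roll -0.06
G above plate top mm 153.4
plate case xyz 0.5/99.5% [[-49.7 -69.4  -3.1]
 [ 49.   67.9   1.1]]
rim pts 1071 z -0.6
high bar x [53.8 58.3 60.8]
side y 16 [77.9 79.5 80.4]
side y 115 [-80.5 -77.9 -75.3]
end y -60 plate z -0.53 274 side rim z -0.48 73
end y 60 plate z -0.44 276 side rim z -0.65 7
```

View pics/w15.png

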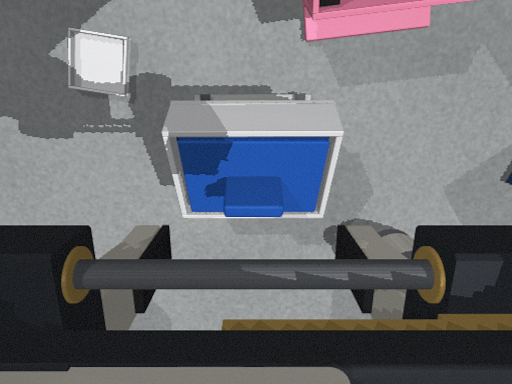

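View pics/side15.png

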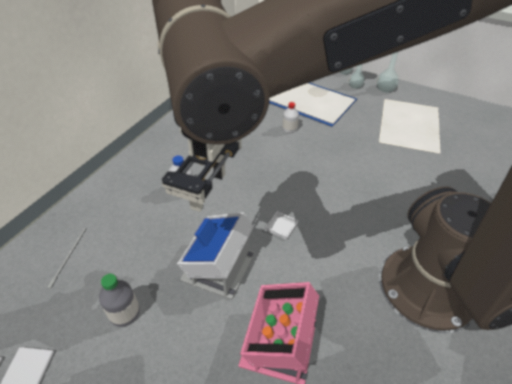

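The wrist view shows the lid sitting inside the rim all round (rows 133–217, columns 165–343). Its plane is 0.07° and −0.06° off the rim plane, the same roll bias as when it was hanging free. The plate is level with the rim at both ends. The side view shows the lid in the case, and the visible bystanders unmoved (dish at (283,226), dark bottle at (118,300)). I'll hand it in.

```bash
python3 -c "
from plant import *
print(close_job())"
```

```text
the job is handed in; nothing more can be done
None
```

The blue lid is in the case, handle outward, pressed fully home and flush with the rim. I handed the job in at about 12.5 s of the 58 s allowed.

- **How:** I gripped the handle across its 56 mm length. The tool can only point down, so I pivoted the lid 30° in the jaws by resting its edge on the high rim. Then I lined it up with the mouth and pushed it in along the case axis. Only the lid touched the seals.
- **Seals home:** I pressed until the force rose against the stops with no more motion, about 40 N at the wrist. I then unloaded, released the lid and backed off to about 0.35 m.
- **Flush, after release:**
  - The lid plane is within 0.1° of the rim plane.
  - The right end (y = −60 mm) is within 0.1 mm of the rim.
  - The left end reads 0.2 mm proud, but from only 7 rim pixels. Just after release it read 0.1 mm low.
- **Fit in the mouth:** the lid is centred to about 1 mm.
- **Bystanders:** the dish, small bottle and dark bottle had not moved in the last side view. The white bottle was partly hidden behind the gripper there; I did not re-measure any bystander, and the arm never went near one.

No check failed. The seal values cannot be read directly, so "fully home" rests on the force stop and the flush readings.

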